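# Roll a solder reel into its rack lane

## Robot

A 7-joint arm with a two-finger parallel gripper is mounted at the origin on the work surface. World frame = base frame: x ahead of the robot, y to its left, z up, the work surface at z = 0. Lengths are in m, angles in rad, forces in N, time in s.
With the tool pointing down it reaches from about 0.4 to 0.9 m from the base axis. Payload 5.5 kg.
Tool frame: the origin (TCP) lies midway between the tips of the shut fingers; the grasp point (between the pads) lies 19 mm behind it (grip_depth is the distance from the TCP to the grasp point, in m); z points along the fingers, y is the line along which they close (so a half turn about z gives the same grasp; the last joint's range is limited). The gripper opens to 85 mm and grips with 20 to 120 N. Pads are 22 mm wide; open, the fingers measure 114 mm over their backs; the gripper's body (76 mm by 85 mm) begins 54 mm behind the grasp point. The pads swing forward as they close: fully open they stand 13 mm farther back than shut.
Start: joints at [1.396, 0.501, -0.427, 1.55, 0.221, 1.138, -0.21], TCP at [0.276, -0.589, 0.231] pointing down, gripper open.
Joint ranges: [-2.88, 2.88], [-0.31, 2.03], [-1.54, 1.56], [0.2, 2.42], [-1.41, 4.55], [0.19, 2.02], [-2.57, 2.57]. Speed limits (rad/s): [2.57, 2.57, 3.14, 3.14, 3.14, 3.14, 3.14].

## Interface

Orientations are given as a 3x3 rotation matrix whose columns are the frame's x, y, z axes.
In Python, from plant import state, snapshot, camera_params, job_done, grip_depth gives the robot as it stands.
- The arm moves only by the tool arm_command, never from a script. Its argument "deltas" is a list of rows, each a list of 3 entries, a list of its own where there are three numbers: the shift along the tool's x, y, z in m, then the turn about the tool's z in rad, then the gripper command: -1 is fully open, 1 is shut, values between are in proportion. A call has exactly 5 rows; each row shifts and turns the commanded pose from where the row before left it, along the tool's axes as they then stand; what a row does not reach is not made up. A row lasts 1/8 s, in which the tool goes at most 62.5 mm and 10.7 degrees, less where a joint would pass 70% of its speed; a pose out of reach is approached as far as the arm can. A call is refused whole if a number of a shift passes 0.0625 or a number of a turn 0.188, either way. A call with a gripper value outside its range is refused whole. The fingers move at their own pace and stop on an object; "grip_force" is the grip in N (left out, the last holds). Time passes only in rows, so rows that do not move let the fingers close, or fill a call up. It gives the time, the measured TCP pose, the force, the opening and the grip force at its end, in the units of the state.
- state(): the state, without advancing time (a new reading comes with each control period).
- snapshot(name): name is "scene" or "side" or "wrist"; returns the picture (480x640x3 uint8, blue, green, red); there is no depth.
- camera_params(name): a dict with "fx", "fy", "cx", "cy" (pixels), "k1" (the pictures are not rectified: a ray, as slopes to the right and down, at radius r is drawn at 1 + k1 r^2 times it, then the intrinsics apply), "position" and "rotation" of the camera in the world. Camera axes: x right, y up, looking along -z (the intrinsics and any distortion apply to the point x, -y, -z); pixel columns grow to the right and rows downward; lengths in m; the calibration is good to about 2 mm. A picture is of the moment at which its call begins: read the wrist's pose just before it. camera_params takes no time and is no camera call; for the wrist camera it gives the pose at the moment of the call.
- job_done(): hands the job in; it is judged then, once.
The state is a dict: "time": time; "qpos": joint angles; "joint_velocities": joint speeds; "effort": joint torques, N m; "tcp_pos": TCP position; "orientation": TCP orientation; "contact_force": force on the tool from outside, world axes, zero at the start; "wrist_torque": the same for the moment, N m; "width": opening from 0.0 (shut) to 1.0 (fully open); "grasp_force": force on a finger pad.
Only numpy, scipy, OpenCV 4.12 (cv2) and the standard library are available. Lean on these libraries where they do the work, as an engineer would, in place of code of your own. Each camera call takes 0.05 s, during which the arm holds its last target. There are 200 camera calls.

## Task

Put the loose solder-wire reel away: keeping it on its rim, roll it across the bench mat (do not lift it, slide it along unturned or let it fall over) into the mouth of the empty lane of the reel rack. Then push it gently on between the two spring catches until they snap out again behind it and it sits against the lane's end stop, and let go. Feel for the stop, do not ram it, and leave the other things on the bench where they are.

Things in the scene. Friction and masses are not known exactly. Their poses are not given: they have to be found in the camera images.
- reel_center (a point): Centre of the loose solder-wire reel standing on its rim: a grey disc 66 mm in diameter, 22 mm wide, centre 33 mm above the bench; 90 to 180 g, smooth and slippery. Its y axis is the axle (level while the reel stands; either end may face either way); it rolls freely, square to the axle, and may run on; x (at first level, towards the rack) and z turn with it. Pinched firmly it cannot turn.
- lane: The rack's empty lane, fixed to the bench. Origin on the bench surface midway between its rails; x points along it from the open mouth inwards, y left, z up. Two grey rails 25 mm high, 26 mm apart inside, run from x = -75 to +105 mm. No floor plate: the reel rolls on the bench surface all the way in. Never press the reel against any part of the lane with more than 20 N.
- lane_mouth (a point): Middle of the empty lane's open mouth, on the bench surface, at x = -105 mm in the frame of lane (same axes). From here the 25 mm high cheeks of the flared mouth narrow from 50 mm to the 26 mm between the rails over 30 mm. The reel meets the catches some 80 mm before it is home; entering between them takes about 3 to 7 N, sliding on 1 to 5 N, and once past its rim they snap out and push it the last few mm home.
- lane_end (a point): Rear end of the lane on the bench surface, x = +105 mm in lane (same axes). Before it an end stop is clamped, at a place that differs each time and is not measured: a plate up to 50 mm high with a sprung rubber buffer facing the mouth (5 mm travel, about 11 N at full travel, then hard). Touching it, the reel is home, its centre anywhere from x = +7 to +47 mm of lane.
- rack: The fixed reel rack: three lanes side by side, 75 mm apart, which one is empty varies; full ones hold reels 66 mm high. Same axes as lane; origin on the middle lane. Each end stop carries two domed spring catches, one per rail, 19 mm up, 6 mm into the lane; black housings 20 to 35 mm from the lane's centre line, 29 mm high. They stand 73 mm in front of the buffer, so 40 mm behind the centre of a reel that is home.
- tape_roll: a loose bystander lying near the job; leave it alone. An amber tape roll lying flat, 88 mm across, 19 mm high. Origin at the centre of its underside.
- braid: a loose bystander lying near the job; leave it alone. A flat bobbin of desoldering braid, 54 mm across, 10 mm high. Origin at the centre of its underside.
- driver: a loose bystander lying near the job; leave it alone. A screwdriver lying along its x axis, 160 mm long. Origin under its middle.
- flux: a loose bystander lying near the job; leave it alone. A small white bottle standing upright, 32 mm across, 75 mm high. Origin at the centre of its underside.
- tweezers: a loose bystander lying near the job; leave it alone. Steel tweezers lying along their x axis, 125 mm long, 5 mm high. Origin at the centre of the underside.
- board: a loose bystander lying near the job; leave it alone. A green circuit board lying flat, 70 x 50 mm, about 8 mm high. Origin at the centre of its underside.
Not all that is in view belongs to the job. Several things look just like the part that bears reel_center: the one meant starts farthest from the robot's base.

How it is judged:
On the way, in this order (a step that is already met when the one before it is completed fails the run):
1. still on the mat in front of the rack, the reel has rolled about a quarter turn on its rim (its x axis, level at the start, points down) (angle between reel_center's own x axis and vertical above 2.5 rad and x of reel_center in the frame of lane below -0.105 m and angle between reel_center's own y axis and vertical between 1.32 and 1.82 rad).
2. still on the mat in front of the rack, the reel has rolled on to about three quarters of a turn (its x axis points up) (angle between reel_center's own x axis and vertical below 0.64 rad and x of reel_center in the frame of lane below -0.105 m and angle between reel_center's own y axis and vertical between 1.32 and 1.82 rad).
3. the reel stands on its rim in the mouth of the empty lane (x of reel_center in the frame of lane above -0.105 m and y of reel_center in the frame of lane between -0.012 and 0.012 m and angle between reel_center's own y axis and vertical between 1.32 and 1.82 rad), for 0.1 s.
4. the reel has been pushed in between the spring catches (x of reel_center in the frame of lane above -0.015 m and y of reel_center in the frame of lane between -0.006 and 0.006 m and angle between reel_center's own y axis and vertical between 1.32 and 1.82 rad), for 0.1 s.
At the end, for the whole second after the job is handed in: The reel stands upright on its rim (within 14 degrees) in the empty lane, within 6 mm of its centre line, at rest at the end stop and released; both spring catches have snapped out behind it and no longer squeeze it (it and the lane press on each other with less than 2.5 N) (x of reel_center in the frame of lane between 0.001 and 0.056 m and y of reel_center in the frame of lane between -0.006 and 0.006 m and contact force between reel and lane below 2.5 N and height (world z) of reel_center below 0.037 m and linear speed of reel below 0.02 m/s and angle between reel_center's own y axis and vertical between 1.32 and 1.82 rad); the robot touches nothing.
It fails at once if the reel falls or leans over by more than 40 degrees (angle between reel_center's own y axis and vertical below 0.87 rad or angle between reel_center's own y axis and vertical above 2.27 rad).
It fails at once if the reel is lifted off the mat (its centre higher than 43 mm) (height (world z) of reel_center above 0.043 m).
It fails at once if the reel is rammed against the lane, its catches or its end stop with more than 20 N (contact force between reel and lane above 20 N).
It fails at once if another thing on the bench is pushed away by more than 20 mm (distance of any of tape_roll, braid, driver, flux, tweezers, board from where it was at the start of the episode above 0.02 m).
It also fails if it takes over 61 s, if anything falls off the work surface, if the arm or the gripper's body presses on something with over 40 N, if the wrist force passes 120 N, or if a joint passes its speed limit or range.

## Working session

There is one attempt and no reset: what is moved stays moved. The work goes in short steps, Python scripts to look and compute and a tool call to move; the robot and the scene stay as the last step left them, time stands still between calls to the robot, and variables do not carry over. Pictures are saved under pics/ and viewed, at most 10 in all, crops included, and the job is handed in when it is done.

Besides the shell and the picture viewer there is one more tool, called after ">>>" as name([rows], argument=value, ...), one row to a line, values as JSON. arm_command: Moves the arm, as the interface text tells. Its arguments: {"type":"object","properties":{"deltas":{"type":"array"},"grip_force":{"type":"number"}},"required":["deltas"]}

```bash
mkdir -p pics; ls; python3 - <<'E'
from plant import *
import cv2
for n in("scene","side"):
    cv2.imwrite(f"pics/{n}0.png",snapshot(n)); print(n,camera_params(n))
s=state();print(s['time'],s['tcp_pos'],s['orientation'],s['width'],grip_depth)
E
```

```text
pics
scene {'fx': 464.20490248040187, 'fy': 464.20490248040187, 'cx': 316.78104932849664, 'cy': 234.05486536727605, 'k1': -0.10859590586309602, 'position': array([1.28604604, 0.25442203, 0.72078792]), 'rotation': array([[-0.31525689, -0.61796484,  0.7202309 ],
       [ 0.94896076, -0.19783535,  0.24563112],
       [-0.00930426,  0.76090777,  0.64879334]])}
side {'fx': 564.9017572972327, 'fy': 564.9017572972327, 'cx': 317.34014098711316, 'cy': 240.62461633777514, 'k1': 0.030717320798496883, 'position': array([ 0.42262309, -0.76475326,  0.7720973 ]), 'rotation': array([[ 0.98987937,  0.09352422, -0.10673358],
       [-0.14189043,  0.66518618, -0.73307193],
       [ 0.00243772,  0.74079725,  0.67172427]])}
0.1 [ 0.27527066 -0.58813763  0.23036287] [[ 9.05668717e-01  4.23985518e-01 -6.75365228e-04]
 [ 4.23986048e-01 -9.05667237e-01  1.63915640e-03]
 [ 8.33224164e-05 -1.77087811e-03 -9.99998429e-01]] 1.0000941354826667 0.0187
```

View pics/scene0.png

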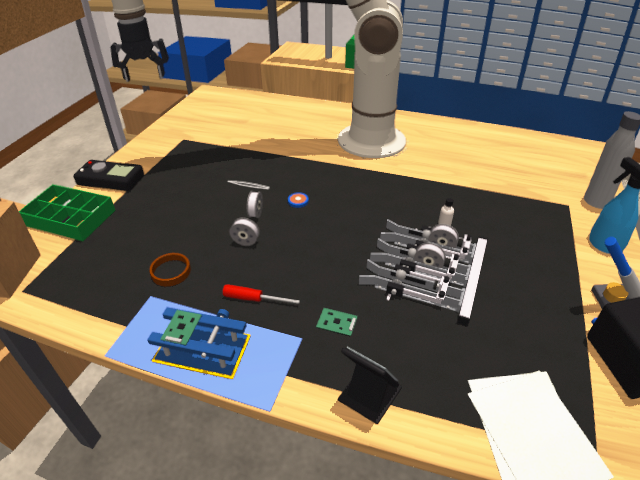

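View pics/side0.png

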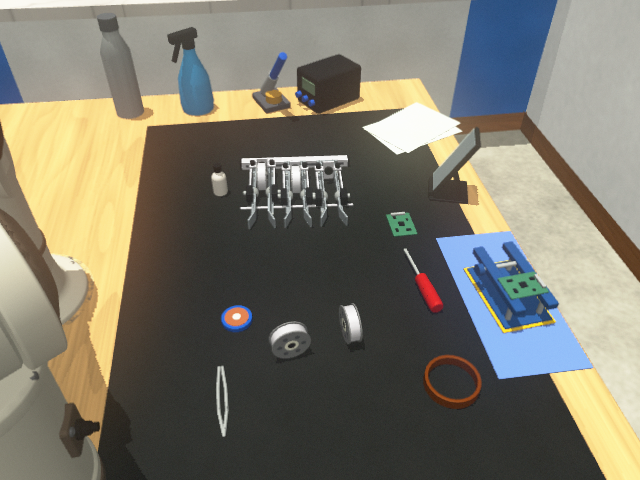

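Side picture: the loose reels are at about (351,324) and (290,341). The rack is around (295,190), and its right (large-x) lane looks empty. Next I'll zoom in and compute positions.

```bash
cat > h.py <<'E'
import numpy as np, cv2
from plant import *
def ray(c,uv):
    a=np.array([(uv[0]-c['cx'])/c['fx'],(uv[1]-c['cy'])/c['fy']]); p=a.copy()
    for _ in range(20): p=a/(1+c['k1']*(p@p))
    d=c['rotation']@np.array([p[0],-p[1],-1]); return c['position'],d
def onz(c,uv,z):
    o,d=ray(c,uv); return o+d*(z-o[2])/d[2]
def tri(c1,u1,c2,u2):
    o1,d1=ray(c1,u1);o2,d2=ray(c2,u2)
    t=np.linalg.lstsq(np.c_[d1,-d2],o2-o1,rcond=None)[0]
    a,b=o1+d1*t[0],o2+d2*t[1]; return (a+b)/2,np.linalg.norm(a-b)
def proj(c,P):
    q=c['rotation'].T@(np.array(P)-c['position']); p=np.array([q[0],-q[1]])/-q[2]
    p=p*(1+c['k1']*(p@p)); return np.array([p[0]*c['fx']+c['cx'],p[1]*c['fy']+c['cy']])
E
python3 - <<'E'
from h import *
S,C=camera_params('side'),camera_params('scene')
for n,a,b in (('B',(351,324),(244,232)),('A',(290,341),(255,205))):
    P,e=tri(S,a,C,b); print(n,P,e)
for uv in [(241,161),(348,159)]: print('bar',onz(S,uv,.04))
for uv in [(250,226),(259,222),(288,224),(304,220),(327,221),(350,220)]: print('tips',uv,onz(S,uv,.025))
a=cv2.imread('pics/side0.png')[145:235,230:365];b=cv2.imread('pics/scene0.png')[195:325,350:495]
d=cv2.imread('pics/side0.png')[295:370,260:380]
f=lambda i,w,h:cv2.resize(i,(w,h),interpolation=cv2.INTER_CUBIC)
o=np.zeros((600,800,3),np.uint8);o[:300,:450]=f(a,450,300);o[300:,:450]=f(d,450,300)[:, :];o[:314,450:]=f(b,350,314)
cv2.imwrite('pics/z1.png',o)
E
```

```text
B [ 0.56610577 -0.16957296  0.03138021] 0.0018699793086191195
A [ 0.46106137 -0.18910935  0.02962431] 0.001931684145084667
bar [0.40493919 0.32596372 0.04      ]
bar [0.64813176 0.30029911 0.04      ]
tips (250, 226) [0.41256086 0.11319874 0.025     ]
tips (259, 222) [0.431418   0.12319179 0.025     ]
tips (288, 224) [0.48937193 0.1087224  0.025     ]
tips (304, 220) [0.52317284 0.11672608 0.025     ]
tips (327, 221) [0.56940433 0.10702964 0.025     ]
tips (350, 220) [0.61662366 0.10360095 0.025     ]
```

View pics/z1.png

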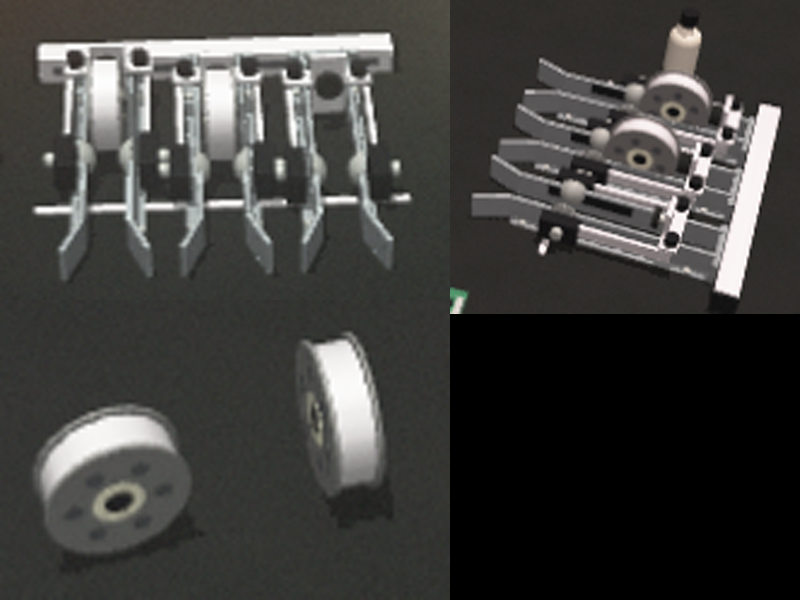

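The empty lane is the one at largest x, with its mouth near (0.593,0.105). The target reel B is at about (0.566,-0.170). The lane points roughly 84° from +x. I'll move the tool in behind the reel, with its x axis along the lane.

```bash
cat >> h.py <<'E'
def plan(target,turn,n):
    s=state();R=s['orientation'].copy();d=(np.array(target)-s['tcp_pos'])/n;t=turn/n
    for i in range(n):
        v=R.T@d;print([[round(x,4) for x in v],round(t,3)])
        c,q=np.cos(t),np.sin(t);R=R@np.array([[c,-q,0],[q,c,0],[0,0,1]])
E
python3 -c "
from h import *
plan([.555,-.26,.22],-1.03,10)"
```

```text
[[np.float64(0.0392), np.float64(-0.0179), np.float64(0.0011)], -0.103]
[[np.float64(0.0409), np.float64(-0.0137), np.float64(0.0011)], -0.103]
[[np.float64(0.0421), np.float64(-0.0095), np.float64(0.0011)], -0.103]
[[np.float64(0.0428), np.float64(-0.0051), np.float64(0.0011)], -0.103]
[[np.float64(0.0431), np.float64(-0.0006), np.float64(0.0011)], -0.103]
[[np.float64(0.043), np.float64(0.0038), np.float64(0.0011)], -0.103]
[[np.float64(0.0423), np.float64(0.0082), np.float64(0.0011)], -0.103]
[[np.float64(0.0413), np.float64(0.0125), np.float64(0.0011)], -0.103]
[[np.float64(0.0398), np.float64(0.0167), np.float64(0.0011)], -0.103]
[[np.float64(0.0378), np.float64(0.0207), np.float64(0.0011)], -0.103]
```

>>> arm_command([
  [[0.039, -0.018, 0.001], -0.103, -1],
  [[0.041, -0.014, 0.001], -0.103, -1],
  [[0.042, -0.01, 0.001], -0.103, -1],
  [[0.043, -0.005, 0.001], -0.103, -1],
  [[0.043, -0.001, 0.001], -0.103, -1],
])

```text
time: 0.72
tcp_pos: [0.4158, -0.4218, 0.2262]
orientation: [[0.575, 0.818, -0.0], [0.818, -0.575, 0.0], [0.0, -0.0, -1.0]]
contact_force: [0.3, -0.6, -0.2]
width: 0.999
grasp_force: 0.0
```

>>> arm_command([
  [[0.043, 0.004, 0.001], -0.103, -1],
  [[0.042, 0.008, 0.001], -0.103, -1],
  [[0.041, 0.0125, 0.001], -0.103, -1],
  [[0.04, 0.017, 0.001], -0.103, -1],
  [[0.038, 0.021, 0.001], -0.103, -1],
])

```text
time: 1.35
tcp_pos: [0.5558, -0.2581, 0.2212]
orientation: [[0.098, 0.995, -0.0], [0.995, -0.098, -0.0], [-0.0, -0.0, -1.0]]
contact_force: [-0.0, -0.3, -0.4]
width: 1.0
grasp_force: 0.0
```

```bash
python3 - <<'E'
from h import *
s=state();print(s['time'],s['tcp_pos'],s['orientation'],s['contact_force'])
c=camera_params('wrist');i=snapshot('wrist');cv2.imwrite('pics/w1.png',i)
print(c['position'],c['rotation'],proj(c,[.566,-.17,.033]))
E
```

```text
1.35 [ 0.55584592 -0.25811302  0.22115974] [[ 9.77340872e-02  9.95212539e-01 -2.22664451e-04]
 [ 9.95212557e-01 -9.77341120e-02 -1.03417993e-04]
 [-1.24684796e-04 -2.11490995e-04 -9.99999970e-01]] [-0.03985619 -0.25811833 -0.38700167]
[ 0.56388787 -0.18276441  0.36358476] [[ 9.95226876e-01  9.30440338e-02  2.94325180e-02]
 [-9.75880119e-02  9.49539339e-01  2.98079896e-01]
 [-2.12777834e-04 -2.99529384e-01  9.54087052e-01]] [317.14421532  92.71060235]
```

View pics/w1.png

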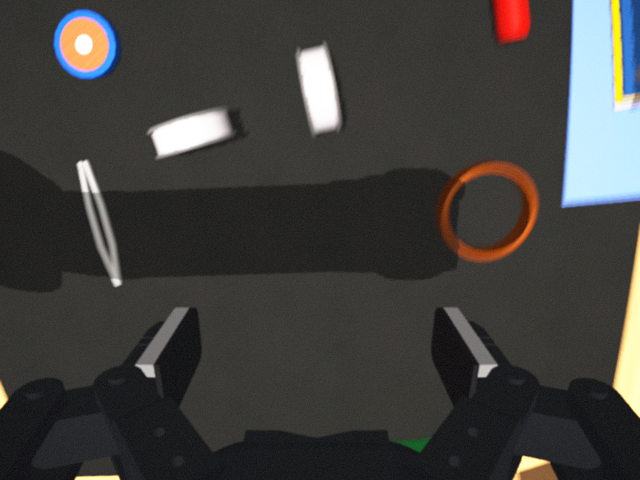

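The reel is at about (319,88) in the wrist view, with its heading ~10° left of the tool's. Before handling it, I'll look at the lane from above.

>>> arm_command([
  [[0.04, 0.001, 0], 0, -1],
  [[0.05, 0.001, 0], 0, -1],
  [[0.05, 0.001, 0], 0, -1],
  [[0.05, 0.001, 0], 0, -1],
  [[0.05, 0.001, 0], 0, -1],
])

```text
time: 2.02
tcp_pos: [0.5844, -0.0196, 0.2213]
orientation: [[0.102, 0.995, 0.0], [0.995, -0.102, -0.0], [-0.0, 0.0, -1.0]]
contact_force: [0.6, -0.8, -0.1]
width: 1.004
grasp_force: 0.0
```

>>> arm_command([
  [[0.05, 0.001, 0], 0, -1],
  [[0.05, 0.001, 0], 0, -1],
  [[0.035, 0, 0], 0, -1],
  [[0, 0, 0], 0, -1],
  [[0, 0, 0], 0, -1],
])

```text
time: 2.65
tcp_pos: [0.6002, 0.1118, 0.221]
orientation: [[0.102, 0.995, -0.001], [0.995, -0.102, -0.001], [-0.001, -0.0, -1.0]]
contact_force: [0.9, -0.4, -0.4]
width: 1.001
grasp_force: 0.0
```

```bash
python3 - <<'E'
from h import *
import pickle
c=camera_params('wrist');i=snapshot('wrist');cv2.imwrite('pics/w2.png',i);pickle.dump((c,state()),open('w2.pkl','wb'))
print(state()['tcp_pos'],c['position'])
E
```

```text
[0.60041046 0.11089357 0.22094218] [0.60867611 0.18720193 0.36329261]
```

View pics/w2.png

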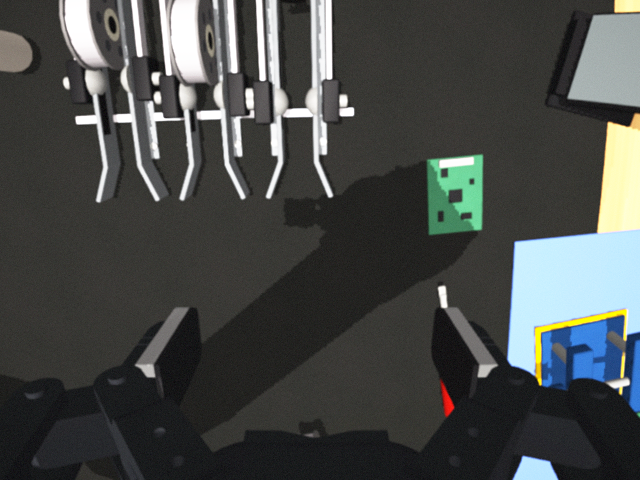

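The empty lane is at columns 270–330: cheek tips at (269,197) and (331,195), catches at about (280,100) and (313,100). I'll extract the rails' edges.

```bash
python3 - <<'E'
from h import *
import pickle
c,_=pickle.load(open('w2.pkl','rb'));i=cv2.imread('pics/w2.png');g=i.max(2)
for r in [8,25,40,55,70,130,140,150,158,170,180,190,196]:
    m=(g[r,250:345]>95).astype(int);d=np.flatnonzero(np.diff(np.r_[0,m,0]))+250
    runs=[(a,b) for a,b in zip(d[::2],d[1::2])]
    print(r,[(int(a),int(b),*np.round(onz(c,(a-.5,r),.025)[:2],4).tolist(),round(float(onz(c,(b-.5,r),.025)[0]),4)) for a,b in runs])
cv2.imwrite('pics/z2.png',cv2.resize(i[0:210,240:360],None,fx=3.8,fy=2.85,interpolation=cv2.INTER_CUBIC))
E
```

```text
8 [(256, 263, 0.5703, 0.267, 0.5757), (265, 278, 0.5772, 0.2662, 0.587), (310, 332, 0.6113, 0.2625, 0.628)]
25 [(256, 264, 0.5687, 0.2549, 0.5748), (266, 278, 0.5764, 0.2541, 0.5856), (311, 332, 0.6108, 0.2504, 0.6268)]
40 [(257, 265, 0.568, 0.2441, 0.5742), (267, 279, 0.5757, 0.2432, 0.585), (311, 332, 0.6096, 0.2396, 0.6258)]
55 [(258, 266, 0.5673, 0.2331, 0.5735), (267, 279, 0.5743, 0.2323, 0.5836), (311, 333, 0.6085, 0.2286, 0.6256)]
70 [(259, 266, 0.5666, 0.2219, 0.5721), (268, 280, 0.5736, 0.2212, 0.583), (311, 333, 0.6073, 0.2176, 0.6245)]
130 [(270, 283, 0.5691, 0.175, 0.5797), (312, 327, 0.6032, 0.1714, 0.6154)]
140 [(270, 283, 0.5681, 0.167, 0.5787), (313, 328, 0.6032, 0.1634, 0.6155)]
150 [(271, 284, 0.5678, 0.1589, 0.5785), (313, 328, 0.6024, 0.1553, 0.6147)]
158 [(277, 284, 0.5719, 0.1518, 0.5777), (313, 319, 0.6017, 0.1487, 0.6066)]
170 [(274, 281, 0.5681, 0.1422, 0.5739), (316, 324, 0.6031, 0.1386, 0.6098)]
180 [(271, 278, 0.5645, 0.1341, 0.5704), (321, 328, 0.6065, 0.1297, 0.6123)]
190 [(267, 274, 0.5599, 0.1259, 0.5659), (325, 332, 0.609, 0.1209, 0.6149)]
196 [(265, 272, 0.5575, 0.121, 0.5635), (328, 333, 0.611, 0.1154, 0.6153)]
```

View pics/z2.png

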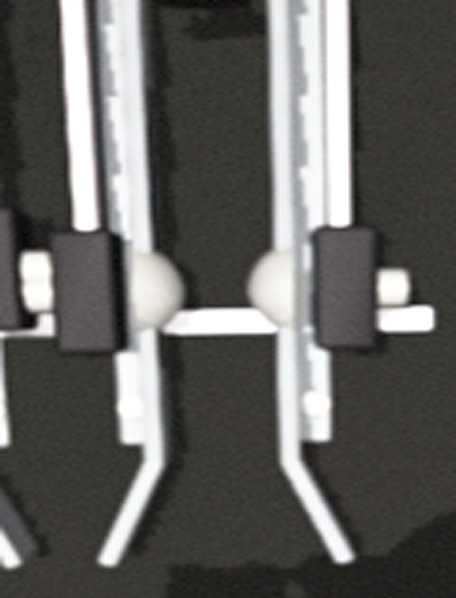

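```bash
python3 - <<'E'
from h import *
i=cv2.imread('pics/w1.png')
c=camera_params('wrist');c['position']=np.array([0.56388787,-0.18276441,0.36358476])
c['rotation']=np.array([[9.95226876e-01,9.30440338e-02,2.94325180e-02],[-9.75880119e-02,9.49539339e-01,2.98079896e-01],[-2.12777834e-04,-2.99529384e-01,9.54087052e-01]])
g=i[:,:,:].min(2);m=(g>110).astype(np.uint8);m[:,:280]=0;m[:,360:]=0;m[150:]=0
for r in range(45,132,8):
    x=np.flatnonzero(m[r]);print(r,x.min(),x.max(),[np.round(onz(c,(u,r),.06)[:2],4).tolist() for u in (x.min(),x.max())])
n,l,st,ce=cv2.connectedComponentsWithStats(m);print(st,ce)
c2=None
import pickle
c,_=pickle.load(open('w2.pkl','rb'))
a,b=onz(c,(80,120),.02),onz(c,(350,112),.02);print('rod',a,b,np.degrees(np.arctan2(*(b-a)[1::-1])))
E
```

```text
45 321 325 [[0.5716, -0.1394], [0.5744, -0.1397]]
53 297 328 [[0.5544, -0.143], [0.576, -0.1452]]
61 297 330 [[0.5538, -0.1483], [0.5769, -0.1506]]
69 298 332 [[0.5539, -0.1537], [0.5778, -0.156]]
77 299 334 [[0.5541, -0.1591], [0.5788, -0.1615]]
85 301 335 [[0.5549, -0.1647], [0.579, -0.167]]
93 302 337 [[0.555, -0.1702], [0.58, -0.1726]]
101 304 338 [[0.5559, -0.1758], [0.5802, -0.1782]]
109 306 339 [[0.5567, -0.1815], [0.5805, -0.1838]]
117 308 339 [[0.5576, -0.1872], [0.58, -0.1894]]
125 310 338 [[0.5585, -0.193], [0.5788, -0.195]]
[[     0      0    640    480 304406]
 [   296     45     44     89   2794]] [[319.50948733 240.88781102]
 [318.46635648  88.29813887]]
rod [0.40998262 0.20158362 0.02      ] [0.6360393  0.18236733 0.02      ] -4.858832862781447
```

```bash
python3 -c "
from h import *
plan([.567,-.167,.115],-.19,10)"|sed 's/np.float64//g'
```

```text
[[(-0.028), (-0.0004), (0.0106)], -0.019]
[[(-0.028), (-0.001), (0.0106)], -0.019]
[[(-0.0279), (-0.0015), (0.0106)], -0.019]
[[(-0.0279), (-0.002), (0.0106)], -0.019]
[[(-0.0279), (-0.0026), (0.0106)], -0.019]
[[(-0.0278), (-0.0031), (0.0106)], -0.019]
[[(-0.0277), (-0.0036), (0.0106)], -0.019]
[[(-0.0277), (-0.0041), (0.0106)], -0.019]
[[(-0.0276), (-0.0047), (0.0106)], -0.019]
[[(-0.0275), (-0.0052), (0.0106)], -0.019]
```

>>> arm_command([
  [[-0.028, 0, 0.008], -0.019, -0.2],
  [[-0.028, -0.001, 0.01], -0.019, -0.2],
  [[-0.028, -0.0015, 0.011], -0.019, -0.2],
  [[-0.028, -0.002, 0.011], -0.019, -0.2],
  [[-0.028, -0.0025, 0.011], -0.019, -0.2],
])

```text
time: 3.32
tcp_pos: [0.584, -0.0302, 0.1699]
orientation: [[0.01, 1.0, -0.0], [1.0, -0.01, -0.001], [-0.001, -0.0, -1.0]]
contact_force: [0.2, 0.4, 0.2]
width: 0.598
grasp_force: 0.0
```

>>> arm_command([
  [[-0.028, -0.003, 0.011], -0.019, -0.2],
  [[-0.028, -0.0035, 0.011], -0.019, -0.2],
  [[-0.028, -0.004, 0.011], -0.019, -0.2],
  [[-0.028, -0.0045, 0.011], -0.019, -0.2],
  [[-0.028, -0.005, 0.011], -0.019, -0.2],
])

```text
time: 3.95
tcp_pos: [0.5677, -0.1707, 0.1149]
orientation: [[-0.085, 0.996, -0.0], [0.996, 0.085, -0.001], [-0.001, -0.001, -1.0]]
contact_force: [0.2, -0.1, -0.4]
width: 0.6
grasp_force: 0.0
```

```bash
python3 - <<'E'
from h import *
s=state();c=camera_params('wrist');i=snapshot('wrist');cv2.imwrite('pics/w3.png',i)
print(s['time'],s['tcp_pos'],s['orientation'][:,0],s['width'],proj(c,[.567,-.167,.066]))
E
```

```text
3.95 [ 0.56766119 -0.17071985  0.11488291] [-8.45916513e-02  9.96415242e-01 -9.57718886e-04] 0.6004432461067808 [314.46015779 257.82063749]
```

View pics/w3.png

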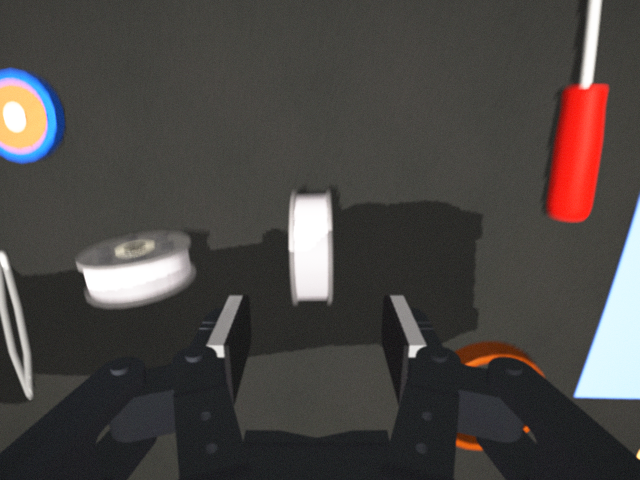

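The reel stands upright in the wrist view, columns 290–333 and rows 193–302, lined up with the tool. I'll descend and pinch it lightly to square it.

>>> arm_command([
  [[0.004, -0.001, 0.025], 0, -0.2],
  [[0, 0, 0.034], 0, -0.2],
  [[0, 0, 0.034], 0, -0.2],
  [[0, 0, 0.007], 0, -0.2],
  [[0, 0, 0], 0, 0],
], grip_force=20)

```text
time: 4.62
tcp_pos: [0.5672, -0.1643, 0.0155]
orientation: [[-0.086, 0.996, -0.0], [0.996, 0.086, -0.0], [-0.0, -0.0, -1.0]]
contact_force: [0.2, 0.3, 0.0]
width: 0.5
grasp_force: 0.0
```

>>> arm_command([
  [[0, 0, 0], 0, 0.5],
  [[0, 0, 0], 0, 0.6],
  [[0, 0, 0], 0, 0.6],
  [[0, 0, 0], 0, 0.6],
  [[0, 0, 0], 0, 0.6],
])

```text
time: 5.25
tcp_pos: [0.5684, -0.164, 0.0168]
orientation: [[-0.087, 0.996, 0.002], [0.996, 0.087, -0.001], [-0.001, 0.002, -1.0]]
contact_force: [-1.3, -0.3, 7.0]
width: 0.255
grasp_force: 27.5
```

>>> arm_command([
  [[0, 0, 0], 0.04, 0.6],
  [[0, 0, 0], 0.04, 0.6],
  [[0, 0, 0], 0.04, 0.6],
  [[0, 0, 0], 0.03, 0.6],
  [[0, 0, 0], 0, 0.6],
])

```text
time: 5.88
tcp_pos: [0.569, -0.1639, 0.0168]
orientation: [[0.063, 0.998, 0.003], [0.998, -0.063, -0.001], [-0.001, 0.003, -1.0]]
contact_force: [0.8, -0.7, 5.4]
width: 0.255
grasp_force: 27.4
```

>>> arm_command([
  [[0, 0, 0], 0, 0.4],
  [[0, 0, 0], 0, 0.2],
  [[0, 0, 0], 0, 0],
  [[0, 0, 0], 0, -0.1],
  [[0, 0, 0], 0, -0.1],
])

```text
time: 6.5
tcp_pos: [0.5672, -0.1636, 0.0152]
orientation: [[0.063, 0.998, -0.0], [0.998, -0.063, 0.0], [0.0, -0.0, -1.0]]
contact_force: [-0.2, 0.1, -0.0]
width: 0.551
grasp_force: 0.0
```

```bash
python3 - <<'E'
from h import *
s=state();S,C=camera_params('side'),camera_params('scene');i=snapshot('side')
cv2.imwrite('pics/s2.png',cv2.resize(i[280:390,250:400],None,fx=4,fy=4));print(s['time'],s['tcp_pos'],s['orientation'][:,0],proj(S,[.5684,-.165,.033]))
E
```

```text
6.5 [ 0.56721057 -0.16359856  0.01521221] [6.29047098e-02 9.98019533e-01 9.56513405e-05] [351.43664694 320.78027244]
```

View pics/s2.png

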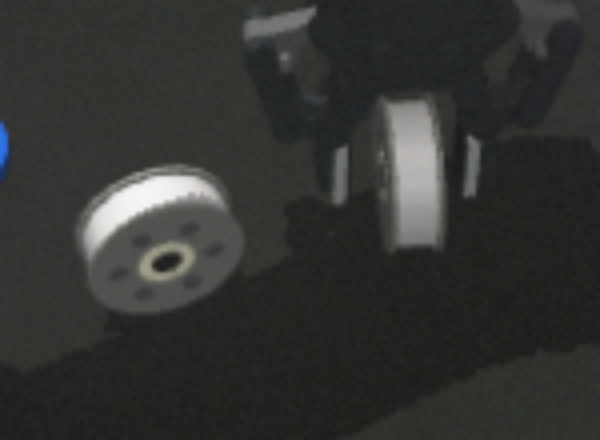

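The reel stands upright and released between the fingers. Next I'll lift, go back behind it, shut the fingers and lower them to about axle height.

>>> arm_command([
  [[0, 0, -0.025], 0, -0.1],
  [[0, 0, -0.03], 0, -0.1],
  [[0, 0, -0.025], 0, -0.1],
  [[-0.035, 0.0015, 0], 0, 0.5],
  [[-0.035, 0, 0], 0, 1],
])

```text
time: 7.18
tcp_pos: [0.5649, -0.2341, 0.0961]
orientation: [[0.061, 0.998, 0.001], [0.998, -0.061, -0.001], [-0.001, 0.001, -1.0]]
contact_force: [0.6, -0.3, -0.2]
width: 0.132
grasp_force: 0.0
```

>>> arm_command([
  [[0, 0, 0], 0, 1],
  [[0, 0, 0], 0, 1],
  [[0, 0, 0.03], 0, 1],
  [[0, 0, 0.03], 0, 1],
  [[0, 0, 0.006], 0, 1],
])

```text
time: 7.8
tcp_pos: [0.563, -0.2312, 0.0275]
orientation: [[0.06, 0.998, -0.003], [0.998, -0.06, 0.002], [0.002, -0.004, -1.0]]
contact_force: [1.0, -0.0, 0.4]
width: -0.0
grasp_force: 0.0
```

```bash
python3 - <<'E'
from h import *
s=state();c=camera_params('wrist');i=snapshot('wrist');cv2.imwrite('pics/w4.png',i)
print(s['time'],s['tcp_pos'],s['width'],s['contact_force'])
E
```

```text
7.8 [ 0.56303933 -0.23120292  0.02745668] -0.0004983681281304709 [ 0.98670674 -0.04687526  0.38419439]
```

View pics/w4.png

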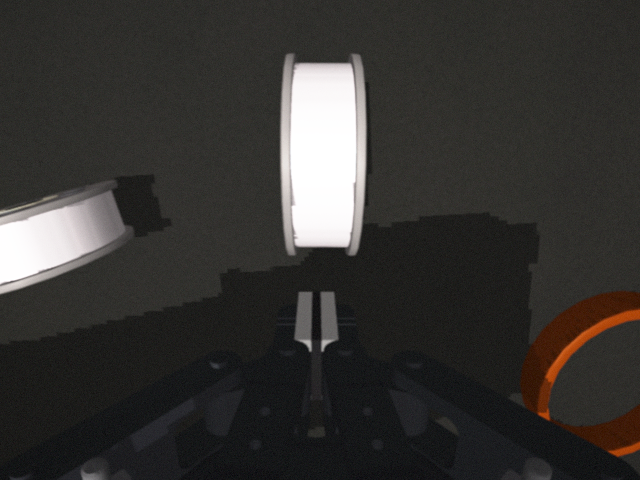

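The reel (columns 285–362) is parallel to the tool and about 2.5 mm right of the shut fingers at column 316. I'll open the tips about 10 mm for a wide, steady contact, centre them and start pushing slowly.

>>> arm_command([
  [[0.006, 0.0025, -0.001], 0, 0.76],
  [[0.006, 0, -0.001], 0, 0.76],
  [[0.003, 0, 0], 0, 0.76],
  [[0.003, 0, 0], 0, 0.76],
  [[0.003, 0, 0], 0, 0.76],
])

```text
time: 8.48
tcp_pos: [0.5682, -0.2129, 0.0315]
orientation: [[0.063, 0.998, 0.0], [0.998, -0.063, -0.0], [-0.0, 0.0, -1.0]]
contact_force: [0.1, 0.3, -0.4]
width: 0.117
grasp_force: 0.0
```

>>> arm_command([
  [[0.003, 0, 0], 0, 0.76],
  [[0.004, 0, 0], 0, 0.76],
  [[0.005, 0, 0], 0, 0.76],
  [[0.006, 0, 0], 0, 0.76],
  [[0.006, 0, 0], 0, 0.76],
])

```text
time: 9.1
tcp_pos: [0.5697, -0.1883, 0.0313]
orientation: [[0.063, 0.998, 0.0], [0.998, -0.063, 0.0], [0.0, -0.0, -1.0]]
contact_force: [-0.5, 0.7, 0.3]
width: 0.116
grasp_force: 0.0
```

```bash
cat >> h.py <<'E'
def look(tag):
    s=state();c=camera_params('wrist');i=snapshot('wrist');cv2.imwrite(f'pics/{tag}.png',i)
    m=(i.min(2)>110).astype(np.uint8);m[:,:200]=0;m[:,430:]=0;m[275:]=0
    n,l,st,ce=cv2.connectedComponentsWithStats(m);k=1+np.argmax(st[1:,4]);print('t',s['time'],'tcp',s['tcp_pos'].round(4),'xax',s['orientation'][:2,0].round(4),'w',round(s['width'],3),'f',s['contact_force'].round(1),'blob',st[k])
    x,y,w,h=st[k][:4]
    for r in np.linspace(y+.15*h,y+.85*h,4).astype(int):
        q=np.flatnonzero(l[r]==k);print(r,q.min(),q.max(),(q.min()+q.max())/2,end=' | ')
    print()
E
python3 -c "
from h import *
look('p1')"
```

```text
t 9.1 tcp [ 0.5697 -0.1883  0.0313] xax [0.0627 0.998 ] w 0.116 f [-0.5  0.7  0.3] blob [  268   111    80   164 12277]
135 271 345 308.0 | 173 268 347 307.5 | 212 268 347 307.5 | 250 269 346 307.5 |
```

View pics/p1.png

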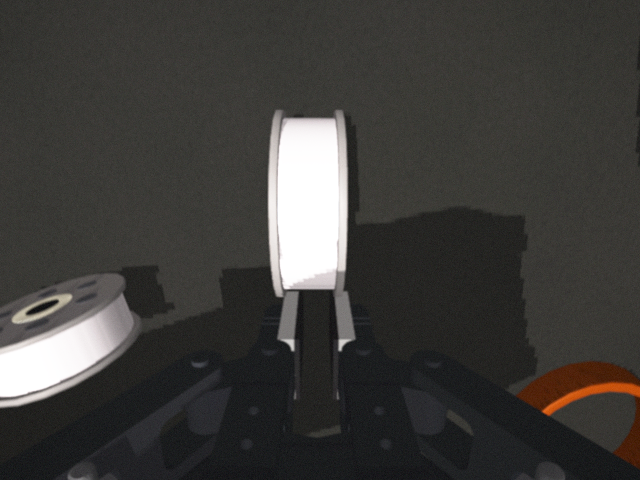

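The reel is now in contact with both tips. It's parallel to the tool and 2 mm left of the tool axis. I'll keep pushing with small corrections.

>>> arm_command([
  [[0.007, -0.0005, 0], 0.002, 0.76],
  [[0.008, -0.0005, 0], 0.002, 0.76],
  [[0.008, -0.0005, 0], 0.002, 0.76],
  [[0.008, -0.0005, 0], 0.002, 0.76],
  [[0.008, 0, 0], 0.002, 0.76],
])

```text
time: 9.78
tcp_pos: [0.5704, -0.1491, 0.0313]
orientation: [[0.073, 0.997, 0.0], [0.997, -0.073, -0.0], [-0.0, 0.0, -1.0]]
contact_force: [0.0, -0.3, -0.5]
width: 0.122
grasp_force: 0.0
```

```bash
python3 -c "
from h import *
look('p2')"
```

```text
t 9.775 tcp [ 0.5704 -0.1491  0.0313] xax [0.0728 0.9973] w 0.122 f [ 0.  -0.3 -0.5] blob [  273   110    81   165 12466]
134 275 350 312.5 | 173 273 352 312.5 | 211 273 353 313.0 | 250 275 352 313.5 |
```

>>> arm_command([
  [[0.008, 0, 0], -0.002, 0.76],
  [[0.009, 0, 0], -0.002, 0.76],
  [[0.009, 0, 0], -0.002, 0.76],
  [[0.009, 0, 0], -0.002, 0.76],
  [[0.009, 0, 0], -0.002, 0.76],
])

```text
time: 10.45
tcp_pos: [0.5734, -0.1052, 0.0313]
orientation: [[0.063, 0.998, 0.0], [0.998, -0.063, 0.0], [0.0, 0.0, -1.0]]
contact_force: [0.3, 0.8, 0.2]
width: 0.121
grasp_force: 0.0
```

>>> arm_command([
  [[0.009, 0, 0], 0, 0.76],
  [[0.009, 0, 0], 0, 0.76],
  [[0.009, 0, 0], 0, 0.76],
  [[0.009, 0, 0], 0, 0.76],
  [[0.009, 0, 0], 0, 0.76],
])

```text
time: 11.08
tcp_pos: [0.5762, -0.0604, 0.0313]
orientation: [[0.063, 0.998, 0.0], [0.998, -0.063, 0.0], [0.0, 0.0, -1.0]]
contact_force: [-0.5, 0.0, -0.4]
width: 0.12
grasp_force: 0.0
```

```bash
python3 -c "
from h import *
look('p3')"
```

```text
t 11.075 tcp [ 0.5762 -0.0604  0.0313] xax [0.0629 0.998 ] w 0.12 f [-0.5  0.  -0.4] blob [  275   110    81   165 12427]
134 278 353 315.5 | 173 276 355 315.5 | 211 275 355 315.0 | 250 277 354 315.5 |
```

>>> arm_command([
  [[0.009, 0, 0], 0, 0.76],
  [[0.009, 0, 0], 0, 0.76],
  [[0.009, 0, 0], 0, 0.76],
  [[0.009, 0, 0], 0, 0.76],
  [[0.009, 0, 0], 0, 0.76],
])

```text
time: 11.75
tcp_pos: [0.5791, -0.0154, 0.0313]
orientation: [[0.063, 0.998, 0.0], [0.998, -0.063, 0.0], [0.0, 0.0, -1.0]]
contact_force: [0.4, 0.4, 0.2]
width: 0.118
grasp_force: 0.0
```

>>> arm_command([
  [[0.009, 0, 0], 0, 0.76],
  [[0.009, 0, 0], 0, 0.76],
  [[0.009, 0, 0], 0, 0.76],
  [[0.009, 0, 0], 0, 0.76],
  [[0.009, 0, 0], 0, 0.76],
])

```text
time: 12.38
tcp_pos: [0.5819, 0.0294, 0.0313]
orientation: [[0.063, 0.998, 0.0], [0.998, -0.063, -0.0], [0.0, 0.0, -1.0]]
contact_force: [0.3, 0.6, -0.3]
width: 0.122
grasp_force: 0.0
```

```bash
python3 - <<'E'
from h import *
look('p4')
c=camera_params('wrist');i=cv2.imread('pics/p4.png')
g=i.max(2)
for r in (10,25,40,55,70,85,100):
    m=(g[r,:]>95).astype(int);d=np.flatnonzero(np.diff(np.r_[0,m,0]))
    print(r,[(int(a),int(b),onz(c,(a,r),.025)[:2].round(4).tolist(),round(float(onz(c,(b,r),.025)[0]),4)) for a,b in zip(d[::2],d[1::2]) if b-a>2 and 150<a<480])
E
```

```text
t 12.375 tcp [0.5819 0.0294 0.0313] xax [0.0629 0.998 ] w 0.122 f [ 0.3  0.6 -0.3] blob [  277   110    80   165 12298]
134 279 353 316.0 | 173 277 355 316.0 | 211 277 356 316.5 | 250 278 354 316.0 | 
10 [(250, 265, [0.567, 0.1409], 0.5721), (353, 376, [0.6016, 0.1387], 0.6093)]
25 [(244, 259, [0.5645, 0.1364], 0.5696), (358, 364, [0.6031, 0.1339], 0.6051), (366, 381, [0.6058, 0.1338], 0.6109)]
40 [(156, 171, [0.5336, 0.1341], 0.5388), (239, 254, [0.5623, 0.1317], 0.5675), (363, 386, [0.6046, 0.129], 0.6125)]
55 [(162, 177, [0.5349, 0.129], 0.5402), (234, 249, [0.5601, 0.127], 0.5653), (368, 391, [0.6062, 0.1241], 0.6141)]
70 [(169, 183, [0.5367, 0.1239], 0.5417), (231, 244, [0.5585, 0.1222], 0.563), (373, 395, [0.6078, 0.1191], 0.6154)]
85 []
100 []
```

>>> arm_command([
  [[0.008, 0, 0], 0.002, 0.76],
  [[0.008, 0, 0], 0.002, 0.76],
  [[0.008, 0, 0], 0.004, 0.76],
  [[0.008, 0, 0], 0.004, 0.76],
  [[0.007, 0, 0], 0.004, 0.76],
])

```text
time: 13.05
tcp_pos: [0.5845, 0.0684, 0.0313]
orientation: [[0.079, 0.997, 0.0], [0.997, -0.079, 0.0], [0.0, 0.0, -1.0]]
contact_force: [-0.2, 0.3, -0.4]
width: 0.117
grasp_force: 0.0
```

>>> arm_command([
  [[0.006, 0, 0], 0.003, 0.76],
  [[0.005, 0, 0], 0.003, 0.76],
  [[0.005, 0, 0], 0, 0.76],
  [[0.005, 0, 0], 0, 0.76],
  [[0.005, 0, 0], 0, 0.76],
])

```text
time: 13.68
tcp_pos: [0.5867, 0.0939, 0.0313]
orientation: [[0.085, 0.996, 0.0], [0.996, -0.085, -0.0], [-0.0, 0.0, -1.0]]
contact_force: [0.3, -0.8, -0.7]
width: 0.123
grasp_force: 0.1
```

```bash
python3 - <<'E'
from h import *
look('p5')
c=camera_params('wrist');i=cv2.imread('pics/p5.png')
g=i.max(2)
for r in (5,20,35,50,65,80,95,110,125):
    m=(g[r,:]>95).astype(int);d=np.flatnonzero(np.diff(np.r_[0,m,0]))
    print(r,[(int(a),int(b),onz(c,(a,r),.025)[:2].round(4).tolist(),round(float(onz(c,(b,r),.025)[0]),4)) for a,b in zip(d[::2],d[1::2]) if b-a>2 and 200<a<430])
E
```

```text
t 13.675 tcp [0.5867 0.0939 0.0313] xax [0.085  0.9964] w 0.123 f [ 0.3 -0.8 -0.7] blob [  237     0   145   275 22579]
41 256 362 309.0 | 105 250 368 309.0 | 169 263 353 308.0 | 233 241 378 309.5 | 
5 [(255, 278, [0.5762, 0.2063], 0.5839), (338, 364, [0.6039, 0.2038], 0.6126)]
20 [(255, 286, [0.5756, 0.2016], 0.5861), (331, 364, [0.6012, 0.1993], 0.6123), (411, 426, [0.6283, 0.1973], 0.6334)]
35 [(255, 289, [0.5751, 0.1969], 0.5866), (329, 364, [0.6002, 0.1946], 0.612), (410, 427, [0.6278, 0.1926], 0.6336)]
50 [(256, 285, [0.5748, 0.192], 0.5848), (332, 363, [0.6008, 0.1897], 0.6114)]
65 [(205, 209, [0.5566, 0.1889], 0.558), (257, 272, [0.5746, 0.1871], 0.5798), (276, 344, [0.5812, 0.1865], 0.6046), (346, 362, [0.6053, 0.1845], 0.6108), (408, 430, [0.6268, 0.1829], 0.6344)]
80 [(257, 272, [0.574, 0.1822], 0.5792), (346, 363, [0.605, 0.1795], 0.6109)]
95 [(250, 272, [0.571, 0.1774], 0.5787), (345, 370, [0.6043, 0.1745], 0.6131)]
110 [(251, 273, [0.5707, 0.1723], 0.5785), (338, 342, [0.6015, 0.1697], 0.6029), (344, 369, [0.6036, 0.1695], 0.6124)]
125 [(251, 369, [0.57, 0.1672], 0.6122)]
```

>>> arm_command([
  [[0.004, -0.0005, 0], 0, 0.76],
  [[0.004, -0.0005, 0], 0, 0.76],
  [[0.004, -0.0005, 0], 0, 0.76],
  [[0.003, -0.0005, 0], 0, 0.76],
  [[0.003, -0.0005, 0], 0, 0.76],
])

```text
time: 14.35
tcp_pos: [0.5856, 0.1119, 0.0313]
orientation: [[0.085, 0.996, -0.0], [0.996, -0.085, -0.0], [-0.0, -0.0, -1.0]]
contact_force: [0.1, -0.7, 1.6]
width: 0.12
grasp_force: 0.5
```

>>> arm_command([
  [[0.002, 0, 0], 0, 0.76],
  [[0.002, 0, 0], 0, 0.76],
  [[0.002, 0, 0], 0, 0.76],
  [[0.002, 0, 0], 0, 0.76],
  [[0.002, 0, 0], 0, 0.76],
])

```text
time: 14.98
tcp_pos: [0.5867, 0.1221, 0.0314]
orientation: [[0.085, 0.996, 0.0], [0.996, -0.085, 0.0], [0.0, 0.0, -1.0]]
contact_force: [-0.3, -2.0, 1.9]
width: 0.123
grasp_force: 1.2
```

```bash
python3 -c "
from h import *
look('p6')"
```

```text
t 14.975 tcp [0.5867 0.1221 0.0314] xax [0.0849 0.9964] w 0.123 f [-0.3 -2.   1.9] blob [  254     0   124   275 21694]
41 255 376 315.5 | 105 258 376 317.0 | 169 259 372 315.5 | 233 272 358 315.0 |
```

>>> arm_command([
  [[0.002, 0, 0], 0, 0.76],
  [[0.002, 0, 0], 0, 0.76],
  [[0.002, 0, 0], 0, 0.76],
  [[0.002, 0, 0], 0, 0.76],
  [[0.002, 0, 0], 0, 0.76],
])

```text
time: 15.65
tcp_pos: [0.5874, 0.1319, 0.0313]
orientation: [[0.085, 0.996, 0.0], [0.996, -0.085, 0.0], [0.0, 0.0, -1.0]]
contact_force: [-0.1, -2.3, 0.1]
width: 0.12
grasp_force: 1.1
```

>>> arm_command([
  [[0.002, 0, 0], 0, 0.76],
  [[0.002, 0, 0], 0, 0.76],
  [[0.002, 0, 0], 0, 0.76],
  [[0.002, 0, 0], 0, 0.76],
  [[0.002, 0, 0], 0, 0.76],
])

```text
time: 16.27
tcp_pos: [0.5883, 0.1419, 0.0313]
orientation: [[0.085, 0.996, 0.0], [0.996, -0.085, 0.0], [0.0, 0.0, -1.0]]
contact_force: [-0.4, -2.1, 0.9]
width: 0.122
grasp_force: 1.0
```

>>> arm_command([
  [[0.002, 0, 0], 0, 0.76],
  [[0.002, 0, 0], 0, 0.76],
  [[0.002, 0, 0], 0, 0.76],
  [[0.002, 0, 0], 0, 0.76],
  [[0.002, 0, 0], 0, 0.76],
])

```text
time: 16.9
tcp_pos: [0.5892, 0.1519, 0.0313]
orientation: [[0.085, 0.996, 0.0], [0.996, -0.085, 0.0], [0.0, 0.0, -1.0]]
contact_force: [-0.2, -0.9, -0.1]
width: 0.12
grasp_force: 0.7
```

```bash
python3 -c "
from h import *
look('p7')"
```

```text
t 16.9 tcp [0.5892 0.1519 0.0313] xax [0.0848 0.9964] w 0.12 f [-0.2 -0.9 -0.1] blob [  255     0   123   275 20652]
41 257 376 316.5 | 105 258 374 316.0 | 169 262 370 316.0 | 233 264 355 309.5 |
```

>>> arm_command([
  [[0.002, 0, 0], 0, 0.76],
  [[0.002, 0, 0], 0, 0.76],
  [[0.002, 0, 0], 0, 0.76],
  [[0.002, 0, 0], 0, 0.76],
  [[0.002, 0, 0], 0, 0.76],
])

```text
time: 17.58
tcp_pos: [0.59, 0.1617, 0.0313]
orientation: [[0.085, 0.996, 0.0], [0.996, -0.085, -0.0], [-0.0, 0.0, -1.0]]
contact_force: [-0.3, -2.1, 0.8]
width: 0.121
grasp_force: 0.8
```

>>> arm_command([
  [[0.002, 0, 0], 0, 0.76],
  [[0.002, 0, 0], 0, 0.76],
  [[0.002, 0, 0], 0, 0.76],
  [[0.002, 0, 0], 0, 0.76],
  [[0.002, 0, 0], 0, 0.76],
])

```text
time: 18.2
tcp_pos: [0.5908, 0.1716, 0.0313]
orientation: [[0.085, 0.996, 0.0], [0.996, -0.085, -0.0], [-0.0, 0.0, -1.0]]
contact_force: [-0.4, -2.5, 1.7]
width: 0.117
grasp_force: 1.1
```

>>> arm_command([
  [[0.002, 0, 0], 0, 0.76],
  [[0.002, 0, 0], 0, 0.76],
  [[0.002, 0, 0], 0, 0.76],
  [[0.001, 0, 0], 0, 0.76],
  [[0.001, 0, 0], 0, 0.76],
])

```text
time: 18.82
tcp_pos: [0.5915, 0.1796, 0.0313]
orientation: [[0.085, 0.996, -0.0], [0.996, -0.085, -0.0], [-0.0, -0.0, -1.0]]
contact_force: [-0.7, -2.7, 1.6]
width: 0.121
grasp_force: 1.2
```

```bash
python3 - <<'E'
from h import *
look('p8')
c=camera_params('wrist');i=cv2.imread('pics/p8.png')
g=i.max(2)
for r in range(215,300,6):
    m=(g[r,:]>95).astype(int);d=np.flatnonzero(np.diff(np.r_[0,m,0]))
    print(r,[(int(a),int(b)) for a,b in zip(d[::2],d[1::2]) if b-a>2 and 180<a<430],onz(c,(316,r),.019)[:2].round(4))
E
```

```text
t 18.825 tcp [0.5915 0.1796 0.0313] xax [0.0849 0.9964] w 0.121 f [-0.7 -2.7  1.6] blob [  223     0   185   275 23026]
41 233 397 315.0 | 105 236 395 315.5 | 169 239 392 315.5 | 233 272 354 313.0 | 
215 [(242, 253), (267, 359), (360, 366), (377, 390)] [0.5951 0.2153]
221 [(242, 253), (269, 358), (360, 363), (378, 390)] [0.5949 0.2128]
227 [(269, 359), (360, 363)] [0.5947 0.2104]
233 [(272, 358)] [0.5945 0.2079]
239 [(214, 226), (265, 358)] [0.5943 0.2053]
245 [(213, 227), (263, 357), (360, 368)] [0.5941 0.2028]
251 [(213, 228), (263, 356), (357, 368)] [0.5938 0.2002]
257 [(215, 228), (262, 369), (405, 417)] [0.5936 0.1976]
263 [(214, 229), (262, 369), (404, 420)] [0.5934 0.195 ]
269 [(215, 229), (262, 287), (288, 369), (404, 419)] [0.5932 0.1924]
275 [(263, 344), (353, 369)] [0.5929 0.1897]
281 [(263, 288), (289, 343), (355, 368)] [0.5927 0.187 ]
287 [(264, 288), (291, 341), (351, 357), (358, 367)] [0.5925 0.1843]
293 [(199, 208), (269, 275), (276, 286), (351, 357), (358, 363)] [0.5922 0.1815]
299 [(195, 209), (267, 274), (276, 283), (350, 356), (357, 365)] [0.592  0.1787]
```

>>> arm_command([
  [[0.001, 0, 0], 0, 0.76],
  [[0.001, 0, 0], 0, 0.76],
  [[0.001, 0, 0], 0, 0.76],
  [[0.001, 0, 0], 0, 0.76],
  [[0.001, 0, 0], 0, 0.76],
])

```text
time: 19.5
tcp_pos: [0.5918, 0.1851, 0.0313]
orientation: [[0.085, 0.996, 0.0], [0.996, -0.085, 0.001], [0.001, 0.0, -1.0]]
contact_force: [-0.2, -1.3, 0.3]
width: 0.12
grasp_force: 0.3
```

>>> arm_command([
  [[0.001, 0, 0], 0, 0.76],
  [[0.001, 0, 0], 0, 0.76],
  [[0.001, 0, 0], 0, 0.76],
  [[0.001, 0, 0], 0, 0.76],
  [[0.0005, 0, 0], 0, 0.76],
])

```text
time: 20.12
tcp_pos: [0.5923, 0.1892, 0.0313]
orientation: [[0.085, 0.996, 0.0], [0.996, -0.085, 0.0], [0.0, 0.0, -1.0]]
contact_force: [0.2, -0.4, -0.4]
width: 0.122
grasp_force: 0.0
```

```bash
python3 -c "
from h import *
look('p9')"
```

```text
t 20.125 tcp [0.5923 0.1892 0.0313] xax [0.0848 0.9964] w 0.122 f [ 0.2 -0.4 -0.4] blob [  225     0   181   275 25207]
41 225 405 315.0 | 105 236 394 315.0 | 169 239 392 315.5 | 233 243 387 315.0 |
```

The force has dropped to zero, so the catches have probably snapped out. I'll feel gently for the stop.

>>> arm_command([
  [[0.001, 0, 0], 0, 0.76],
  [[0.001, 0, 0], 0, 0.76],
  [[0.0005, 0, 0], 0, 0.76],
  [[0.0005, 0, 0], 0, 0.76],
  [[0, 0, 0], 0, 0.76],
])

```text
time: 20.8
tcp_pos: [0.5925, 0.1921, 0.0313]
orientation: [[0.085, 0.996, 0.0], [0.996, -0.085, 0.0], [0.0, 0.0, -1.0]]
contact_force: [0.4, -0.5, 0.4]
width: 0.123
grasp_force: 0.0
```

>>> arm_command([
  [[0.001, 0, 0], 0, 0.76],
  [[0.0005, 0, 0], 0, 0.76],
  [[0.0005, 0, 0], 0, 0.76],
  [[0.0005, 0, 0], 0, 0.76],
  [[0, 0, 0], 0, 0.76],
])

```text
time: 21.42
tcp_pos: [0.5928, 0.1936, 0.0312]
orientation: [[0.085, 0.996, -0.0], [0.996, -0.085, -0.001], [-0.001, -0.0, -1.0]]
contact_force: [-0.0, -4.1, 1.4]
width: 0.118
grasp_force: 2.1
```

```bash
python3 -c "
from h import *
look('p10')"
```

```text
t 21.425 tcp [0.5928 0.1936 0.0312] xax [0.0855 0.9963] w 0.118 f [-0.  -4.1  1.4] blob [  225     0   180   275 24922]
41 263 366 314.5 | 105 235 394 314.5 | 169 238 391 314.5 | 233 242 387 314.5 |
```

The stop was felt at 4 N. I'll back off slowly and lift away.

>>> arm_command([
  [[-0.001, 0, 0], 0, 0.76],
  [[-0.002, 0, 0], 0, 0.76],
  [[-0.005, 0, 0], 0, 0.76],
  [[-0.015, 0, -0.003], 0, 0.76],
  [[-0.02, 0, -0.02], 0, 0.76],
])

```text
time: 22.1
tcp_pos: [0.5878, 0.1509, 0.0535]
orientation: [[0.084, 0.996, -0.002], [0.996, -0.084, -0.0], [-0.0, -0.002, -1.0]]
contact_force: [0.0, -0.1, 0.6]
width: 0.118
grasp_force: 0.0
```

>>> arm_command([
  [[-0.03, 0, -0.04], 0, 0.76],
  [[-0.03, 0, -0.05], 0, 0.76],
  [[-0.02, 0, -0.05], 0, 0.76],
  [[0, 0, 0], 0, 0.76],
  [[0, 0, 0], 0, 0.76],
])

```text
time: 22.72
tcp_pos: [0.582, 0.0712, 0.1943]
orientation: [[0.086, 0.996, 0.0], [0.996, -0.086, -0.0], [-0.0, 0.0, -1.0]]
contact_force: [-0.6, -0.4, -0.8]
width: 0.12
grasp_force: 0.0
```

```bash
python3 - <<'E'
from h import *
s=state();c=camera_params('wrist');i=snapshot('wrist');cv2.imwrite('pics/w9.png',i);g=i.max(2)
print(s['time'],s['tcp_pos'],s['contact_force'])
print('pred reel rear',proj(c,[.593,.204,.033]),'catch',proj(c,[.5935,.196,.019]))
a=proj(c,[.5935,.196,.019]);u=int(a[0])
for r in range(max(0,int(a[1])-40),int(a[1])+30,4):
    m=(g[r,:]>95).astype(int);d=np.flatnonzero(np.diff(np.r_[0,m,0]))
    print(r,[(int(p),int(q)) for p,q in zip(d[::2],d[1::2]) if q-p>2 and u-60<p<u+60],onz(c,(u,r),.019)[1].round(4))
E
```

```text
22.725 [0.58202241 0.07116316 0.19426967] [-0.61610475 -0.37022544 -0.76226005]
pred reel rear [314.45910992  23.92101627] catch [316.16048206  39.50307909]
0 [(274, 283), (284, 334), (335, 358)] 0.2225
4 [(274, 282), (284, 333), (335, 358)] 0.2198
8 [(274, 283), (284, 333), (334, 358)] 0.2172
12 [(274, 283), (284, 298), (299, 333), (334, 357)] 0.2145
16 [(286, 298), (299, 333), (334, 346)] 0.2119
20 [(287, 298), (300, 332), (334, 345)] 0.2092
24 [(259, 268), (288, 299), (334, 344)] 0.2065
28 [(258, 268), (288, 303), (329, 344)] 0.2038
32 [(258, 269), (289, 305), (327, 344)] 0.2011
36 [(259, 269), (289, 306), (326, 344), (364, 374)] 0.1984
40 [(258, 269), (289, 306), (325, 344), (363, 374)] 0.1957
44 [(259, 269), (289, 306), (326, 344), (364, 373)] 0.1929
48 [(261, 267), (289, 305), (327, 343), (365, 371)] 0.1902
52 [(263, 268), (271, 276), (289, 343), (364, 379)] 0.1875
56 [(262, 269), (289, 343), (363, 379)] 0.1847
60 [(271, 274), (289, 344), (363, 379)] 0.1819
64 [(289, 299), (333, 344)] 0.1792
68 [(285, 299), (333, 348)] 0.1764
```

Both catches are fully out: the gap is 19 px against 34 px between the rails, so about 14 mm. The reel's rear edge lies beyond them, so I'm handing in.

```bash
python3 -c "
from plant import *
print(job_done())"
```

```text
the job is handed in; nothing more can be done
None
```

The reel was rolled into the empty lane and pushed between the catches, which snapped out behind it; I felt the end stop at about 4 N, let go and handed the job in at about 23 s (no verdict came back, and the quarter and three-quarter turns weren't measured).

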